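Free the carved baluster: hold the sprung centre drawn back

TASK

The carved baluster lies ready to be lifted out of the between-centres carving fixture. Draw the red-knobbed lock pin up out of its bore and park it, hanging by its collar, in the notch at the side of the lock plate; then pull the orange handle back against its spring until the pointer stands at the red clip's white line. Finish while still holding the handle there, so that a colleague can lift the baluster out; leave the baluster, the gouge, the mallet and the tape measure where they are.

Things in the scene. Friction and masses are not known exactly. Their poses are not given: they have to be found in the camera images.
- fixture: Green carving fixture fixed on the bench: bed, tailstock, V rests, headstock. Origin on the bench under the lock-pin bore; z up; y along the centres from tailstock to headstock (axis 105 mm up), the handle pulls out along -y; x level, from bore to notch (away from robot). Steel lock plate on the tailstock: top 142 mm up, x -20 to 92 mm, 44 mm wide, the highest thing there but for the pin.
- lock_pin: Loose pin, about 90 g: steel shank 10 mm diameter, 56 mm long; brass collar 24 mm diameter, 4 mm thick; round red knob 22 mm diameter, straight-sided from 9 to 28 mm and ending 34 mm above the origin. Origin: centre of the collar's underside; z towards the knob. At the start the collar sits on the lock plate, shank down a 12 mm bore through the quill, locking it. Lift over 58 mm to clear.
- notch (a point): Middle of the U notch at the far end of the lock plate, at the plate's top face, 61 mm from the bore. 13 mm wide along y, closed 7 mm from here towards the bore, open towards the fixture's +x: straight for 19 mm, then a flared mouth to 31 mm. Plate 7 mm thick, free below. The parked pin hangs in it by its collar, origin at this height; slide it in from the mouth or lower it in.
- handle (a point): Middle of the stirrup handle's orange grip: level bar 16 mm diameter, 112 mm long along the fixture's x (100 mm free between its two steel legs), 105 mm above the bench, nothing under it. Over 50 mm is free between it and the dark crosshead in front of it. Moves with the quill, parallel to the fixture's y.
- pointer (a point): Tip of the small black pointer at the +x end of the quill's dark crosshead, 74 mm nearer the tailstock than the orange grip. It moves with the quill along the fixture's y beside the aluminium travel scale.
- clip: Red index clip fixed on the travel scale, 10 mm wide along the fixture's y, white line across its middle. Origin: at the white line, on the end face that the pointer passes at about 1 mm; axes parallel to the fixture's. The pointer is at the mark when both have the same y in the fixture's frame. The clip stands 25 to 50 mm from the pointer's starting place, in the pulling direction.
- quill (a joint): Travel of the quill in m: 0 = fully forward, its centre point in the baluster's end (starting place); grows as the orange handle is pulled out; end stop at 0.07. A spring always pulls it forward: about 9 N at 0, growing by 1.3 N per 10 mm (15 N at 45 mm). It cannot move while the lock pin is in the bore.
- baluster: Bystander: carved wooden baluster 262 mm long, 50 mm diameter, lying loose in the V rests on the axis of the centres. Origin at its middle.
- gouge: Bystander: wood gouge, 250 mm long with a wooden handle, 26 mm thick, lying on the bench beyond the handle's end of the fixture. Origin in the middle of its handle.
- mallet: Bystander: dark wooden carver's mallet standing on its head, 104 mm diameter, 228 mm high, on the robot side of the baluster. Origin under its centre.
- tape_measure: Bystander: grey tape measure with yellow sides, 75 x 40 x 65 mm, on the bench on the far side of the fixture. Origin under its centre.
Mind the look-alikes: they are no part of the job. Leave any green or purple look-alike of the lock_pin alone.

How it is judged (in metres and radians):
On the way:
1. The lock pin hangs parked in the side notch: upright, collar on the plate, let go, with the quill still forward (horizontal distance between lock_pin and notch below 0.016 m and z of lock_pin in the frame of notch between -0.004 and 0.004 m and angle between lock_pin's own z axis and vertical below 0.17 rad and contact force between the fingers and lock_pin below 0.2 N and linear speed of lock_pin below 0.03 m/s and value of joint quill below 0.008 m), for 0.2 s.
At the end, for the whole second after the job is handed in: Pointer still and within 4 mm of the clip's white line, the fingers bearing the spring's pull on the handle (over 5 N); lock pin hanging upright (within 10 deg) in the notch, within 16 mm of its middle, collar on the plate (4 mm); baluster within 10 mm of its start (y of pointer in the frame of clip between -0.004 and 0.004 m and velocity of joint quill between -0.01 and 0.01 m/s and contact force between the fingers and quill above 5 N and horizontal distance between lock_pin and notch below 0.016 m and z of lock_pin in the frame of notch between -0.004 and 0.004 m and angle between lock_pin's own z axis and vertical below 0.17 rad and distance of baluster from where it was at the start of the episode below 0.01 m); the arm keeps its last pose, push and grip.
It fails at once if the baluster is shoved or lifted out of place (over 15 mm) (distance of baluster from where it was at the start of the episode above 0.015 m).
It fails at once if the gouge, the mallet or the tape measure is moved (over 30 mm) (distance of any of gouge, mallet, tape_measure from where it was at the start of the episode above 0.03 m).
It also fails if it takes over 51 s, if anything falls off the work surface, if the arm or the gripper's body presses on something with over 40 N, if the wrist force passes 120 N, or if a joint passes its speed limit or range.

ROBOT

A 6-joint arm with a two-finger parallel gripper is mounted at the origin on the work surface. World frame = base frame: x ahead of the robot, y to its left, z up, the work surface at z = 0. Lengths are in mm, angles in degrees, forces in N, time in s.
With the tool pointing down it reaches from about 300 to 850 mm from the base axis. Payload 4.2 kg.
Tool frame: the origin (TCP) lies midway between the tips of the shut fingers; the grasp point (between the pads) lies 19 mm behind it; z points along the fingers, y is the line along which they close (so a half turn about z gives the same grasp; the last joint's range is limited). The gripper opens to 91 mm and grips with 3 to 60 N. Pads are 32 mm wide; open, the fingers measure 118 mm over their backs; the gripper's body (76 mm by 178 mm) begins 60 mm behind the grasp point.
Start: joints at [72.422, 18.312, 89.639, -0, 72.044, -1.146], TCP at [162.661, 551.529, 213.976] pointing down, gripper open.
Joint ranges: [-177.97, 177.97], [-48.28, 115.42], [12.27, 149.76], [-77.06, 257.06], [2.81, 150.46], [-146.56, 146.56]. Speed limits (degrees/s): [147.25, 147.25, 180, 180, 180, 180].

INTERFACE

Orientations are given as [roll, pitch, yaw] about the fixed x, y, z axes, in that order (R = Rz(yaw) Ry(pitch) Rx(roll)).
In Python, from workcell import env gives the robot as it stands.
- The arm moves only by the tool send_rows, never from a script. Its argument "steps" is a list that holds one entry, the list of rows, each a list of 5 numbers: the shift along the tool's x, y, z scaled (see below), then the turn about the tool's z scaled (see below), then the opening, from 0 (shut) to 1 (fully open). In form: [[[dx, dy, dz, yaw, fingers], ...]]. A call has 1 to 5 rows; each row shifts and turns the commanded pose from where the row before left it, along the tool's axes as they then stand; what a row does not reach is not made up. The controller multiplies each number of a shift by 0.04 m and each number of a turn by 0.12 rad. A row lasts 1/12 s, in which the tool goes at most 41.7 mm and 7.16 degrees, less where a joint would pass 70% of its speed; a pose out of reach is approached as far as the arm can. A call with a number of a shift or a turn outside -1 to 1 is refused whole. A call with a gripper value outside its range is refused whole. The fingers move at their own pace and stop on an object; "squeeze" is the grip in N (left out, the last holds). Time passes only in rows, so rows that do not move let the fingers close. It gives the time, the measured TCP pose, the force, the opening and the grip force at its end, in the units of the state.
- env.state(): the state, without advancing time (a new reading comes with each control period).
- env.grab_frame(name): name is "scene" or "top" or "wrist"; returns a dict with "pixels" (384x512x3 uint8, red, green, blue), "depth" (384x512 float32, mm along the optical axis (not along the pixel's ray), 0 where there is no reading), "intrinsics" (3x3 intrinsics, pixels), "dist" ([k1, k2, p1, p2, k3] as OpenCV has them; the pictures are not rectified), "cam_to_world" (4x4, takes a point from camera to world coordinates). Camera axes: x right, y down, z forward; pixel columns grow to the right and rows downward; lengths in mm; the calibration is good to about 2 mm. A picture is of the moment at which its call begins.
- env.job_done(): hands the job in; it is judged then, once.
The state is a dict: "time_s": time; "qpos": joint angles; "qvel": joint speeds; "effort": joint torques, N m; "ee_pos": TCP position; "ee_rot": TCP orientation; "force": force on the tool from outside, world axes, zero at the start; "torque": the same for the moment, N m; "gripper_width": finger opening in mm; "gripper_force": force on a finger pad.
Only numpy, scipy, OpenCV 4.12 (cv2) and the standard library are available. Lean on these libraries where they do the work, as an engineer would, in place of code of your own. Each camera call takes 0.05 s, during which the arm holds its last target. There are 200 camera calls.

## Working session

There is one attempt and no reset: what is moved stays moved. The work goes in short steps, Python scripts to look and compute and a tool call to move; the robot and the scene stay as the last step left them, time stands still between calls to the robot, and variables do not carry over. Pictures are saved under pics/ and viewed, at most 10 in all, crops included, and the job is handed in when it is done.

Besides the shell and the picture viewer there is one more tool, called after ">>>" by a JSON object that holds its "api" and its "payload". send_rows: Moves the arm, as the interface text tells. Shifts and turns lie within -1 to 1; 1 stands for 0.04 m of shift or 0.12 rad of turn. Its arguments: {"type":"object","properties":{"steps":{"type":"array"},"squeeze":{"type":"number"}},"required":["steps"]}

```bash
mkdir -p pics; cat > h.py <<'E'
import numpy as np, cv2, pickle, sys
def grab(env,n,tag):
    f=env.grab_frame(n); pickle.dump(f,open(f'pics/{tag}.pkl','wb')); return f
def load(tag): return pickle.load(open(f'pics/{tag}.pkl','rb'))
def save(img,name): cv2.imwrite(f'pics/{name}.png',cv2.cvtColor(img,cv2.COLOR_RGB2BGR))
def ray(f,u,v):
    p=cv2.undistortPoints(np.array([[[u,v]]],float),f['intrinsics'],np.array(f['dist']))[0,0]
    T=f['cam_to_world']; return T[:3,3],T[:3,:3]@np.array([p[0],p[1],1.])
def atz(f,u,v,z):
    o,d=ray(f,u,v); return o+d*(z-o[2])/d[2]
def dep(f,u,v):
    o,d=ray(f,u,v); return o+d*np.median(f['depth'][int(v)-1:int(v)+2,int(u)-1:int(u)+2])
def tri(*fuv):
    A=np.zeros((3,3));b=np.zeros(3)
    for f,u,v in fuv:
        o,d=ray(f,u,v);d=d/np.linalg.norm(d);P=np.eye(3)-np.outer(d,d);A+=P;b+=P@o
    x=np.linalg.solve(A,b); 
    return x,[np.linalg.norm((np.eye(3)-np.outer(d/np.linalg.norm(d),d/np.linalg.norm(d)))@(x-o)) for o,d in [ray(*k) for k in fuv]]
E
python3 - <<'E'
from h import *
from workcell import env
print(env.state())
ims=[]
for n in("scene","top","wrist"):
    f=grab(env,n,n+'0');print(n,f['cam_to_world'].round(2).tolist(),f['intrinsics'].round(1).tolist())
    ims.append(f['pixels'])
save(cv2.resize(ims[0],(800,600),interpolation=cv2.INTER_CUBIC),'s0');save(cv2.resize(ims[1],(800,600),interpolation=cv2.INTER_CUBIC),'t0')
E
```

```text
{'time_s': 0.0, 'qpos': array([ 7.24217123e+01,  1.83545103e+01,  8.97053049e+01, -3.22418198e-03,
        7.20431667e+01, -1.14491037e+00]), 'qvel': array([-0.05493265, -0.00115263,  0.03554357, -0.03050245, -0.06785346,
       -0.12151013]), 'effort': array([-5.27826614e-04, -4.12468350e+01, -2.31968290e+01,  7.26736570e-02,
        4.59161145e-02, -1.42457034e-04]), 'ee_pos': array([162.52652585, 551.04185812, 213.09897176]), 'ee_rot': array([-1.79896977e+02,  1.00703274e-03,  1.63567620e+02]), 'force': array([ 0.6146368 , -0.02837734, -0.23229628]), 'torque': array([ 0.0175889 , -0.03337711, -0.00055125]), 'gripper_force': 0.0, 'gripper_width': 91.21026741806692}
scene [[0.21, 0.56, -0.8, 1311.31], [0.98, -0.13, 0.17, -117.66], [-0.0, -0.82, -0.58, 680.89], [0.0, 0.0, 0.0, 1.0]] [[386.5, 0.0, 264.0], [0.0, 386.5, 187.9], [0.0, 0.0, 1.0]]
top [[0.01, -0.99, 0.14, 395.07], [-1.0, -0.01, 0.02, 31.15], [-0.01, -0.14, -0.99, 1197.53], [0.0, 0.0, 0.0, 1.0]] [[378.3, 0.0, 253.2], [0.0, 378.3, 193.6], [0.0, 0.0, 1.0]]
wrist [[0.28, 0.92, 0.25, 89.44], [0.96, -0.27, -0.08, 572.21], [-0.0, 0.27, -0.96, 384.56], [0.0, 0.0, 0.0, 1.0]] [[313.9, 0.0, 254.4], [0.0, 313.9, 192.6], [0.0, 0.0, 1.0]]
```

View pics/s0.png

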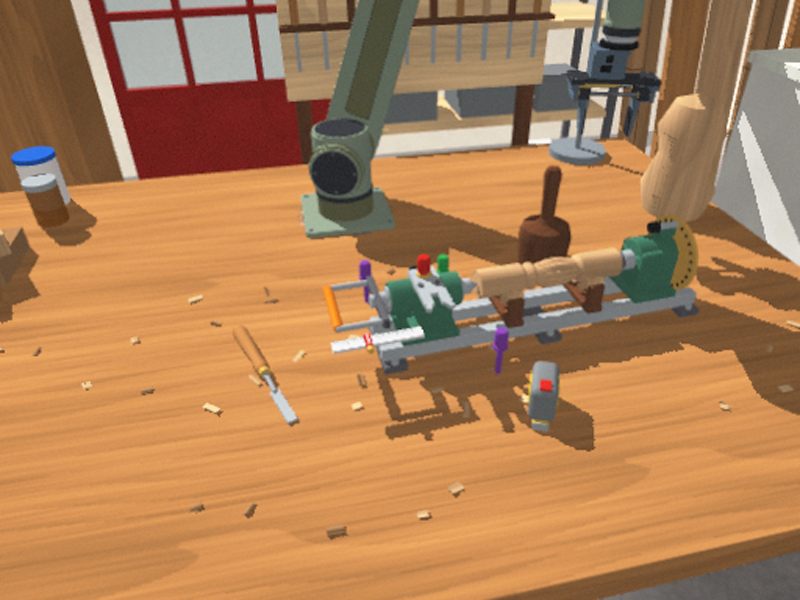

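View pics/t0.png

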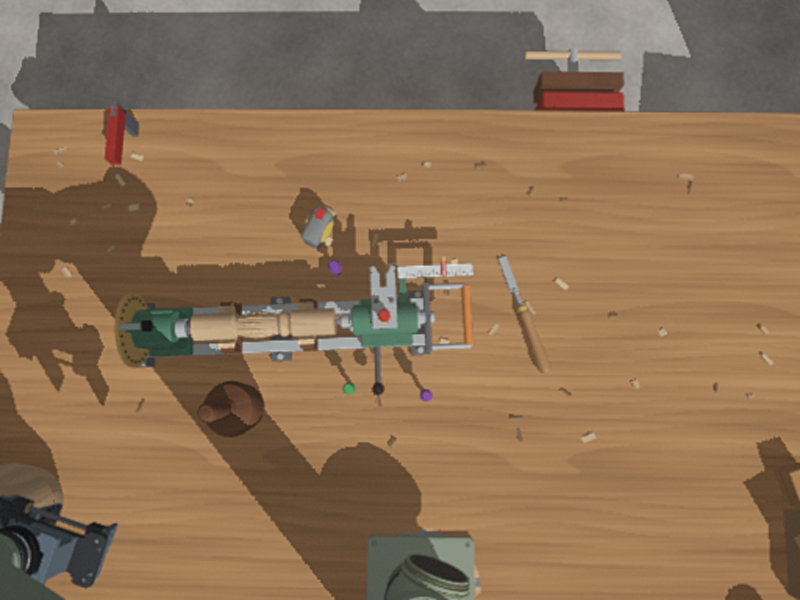

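The red knob is at about (384,315) in the enlarged top view and (424,264) in the scene view. It could be confused with the green knob (349,388 top), the purple ones (335,268 and 426,395 top), and the black lever ball (378,388 top). I choose the red one on the plate. The orange grip is at (467,315) top and the red clip at (444,267) top.

```bash
python3 - <<'E'
from h import *
s=load('scene0')['pixels'];t=load('top0')['pixels']
a=cv2.resize(s[155:240,205:305],(800,680)[0:1]+(680,),interpolation=cv2.INTER_CUBIC)
# scene crop 100x70 at (205,160) x8 ; top crop 80x60 at (225,160) x10
save(cv2.resize(s[155:230,205:305],(800,600),interpolation=cv2.INTER_CUBIC),'sc')
save(cv2.resize(t[160:235,215:315],(800,600),interpolation=cv2.INTER_CUBIC),'tc')
E
```

```text
(no output)
```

View pics/sc.png

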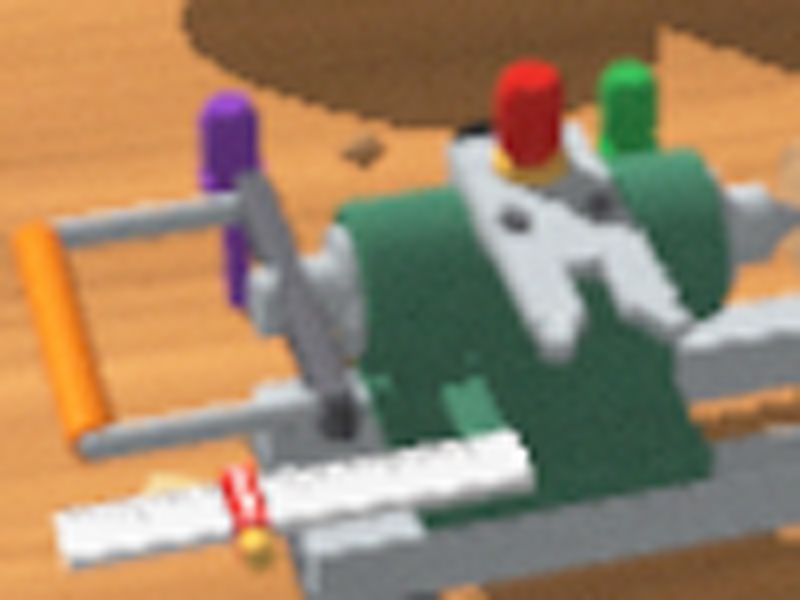

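View pics/tc.png

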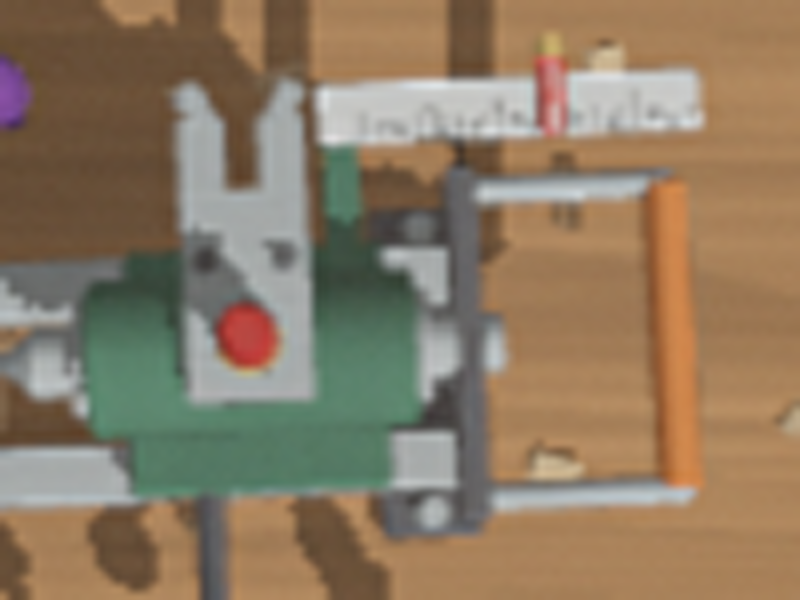

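The crops show the red knob at (247,335) top and (530,115) scene, with the fork notch's closed end at (240,188) top and (590,262) scene. The grip runs from (667,182) to (682,487) top and (32,228) to (88,440) scene. The clip is at (551,95) top, and the pointer tip at about (458,155).

```bash
python3 - <<'E'
from h import *
s=load('scene0');t=load('top0')
T=lambda U,V:(t,215+(U+.5)/8-.5,160+(V+.5)/8-.5)
S=lambda U,V:(s,205+(U+.5)/8-.5,155+(V+.5)/8-.5)
P=lambda n,r:print(n,[np.round(q,1).tolist() for q in r])
P('knob',tri(T(247,333),S(530,95)))
P('notchend',tri(T(240,188),S(588,262)))
P('grip far',tri(T(668,182),S(85,440)));P('grip near',tri(T(681,487),S(32,228)))
P('tip -',tri(T(188,90),S(690,325)));P('tip +',tri(T(290,85),S(560,355)))
P('clip',tri(T(551,128),S(235,475)))
P('pointer',tri(T(458,155),S(340,420)))
for n,c in dict(knob=T(247,333),plateA=T(210,380),plateB=T(300,380),grip=T(675,330),clip=T(551,100)).items(): print(n,dep(*c).round(1))
for n,c,z in [('platecorner-',T(192,402),142),('corner+',T(315,397),142),('notchend',T(240,188),142),('tip-',T(188,90),142),('tip+',T(290,85),142),('knob',T(247,333),176),('gf',T(668,182),113),('gn',T(681,487),113)]: print(n,atz(*c,z).round(1))
E
```

```text
knob [[515.1, 70.5, 167.0], [1.2, 1.2]]
notchend [[570.0, 75.3, 140.3], [1.8, 1.8]]
grip far [[579.3, -80.3, 105.8], [1.1, 1.1]]
grip near [[467.8, -84.7, 108.3], [0.8, 0.8]]
tip - [[605.8, 95.9, 138.8], [3.3, 3.3]]
tip + [[608.1, 57.8, 135.9], [1.4, 1.4]]
clip [[599.8, -38.2, 101.1], [0.8, 0.8]]
pointer [[588.2, -4.1, 107.1], [0.6, 0.6]]
knob [513.7  68.9 176.5]
plateA [500.9  82.8 142.7]
plateB [501.4  51.3 141.7]
grip [524.2 -83.2 111.1]
clip [609.6 -38.8 103.6]
platecorner- [493.2  89.  142. ]
corner+ [495.4  46.  142. ]
notchend [569.3  73.5 142. ]
tip- [604.4  92.5 142. ]
tip+ [606.5  56.3 142. ]
knob [513.8  68.9 176. ]
gf [578.  -80.6 113. ]
gn [467.4 -85.  113. ]
```

>>> {"api": "send_rows", "payload": {"steps": [[[0, 0, -0.9, -0.9, 1], [0, 0, -0.9, -0.9, 1], [0, 0, -0.7, -0.9, 1], [0, 0, 0, 0, 1]]]}}

```text
time_s: 0.48
ee_pos: [163.4, 553.9, 320.4]
ee_rot: [179.4, 0.2, -177.7]
force: [1.2, 0.3, 1.3]
gripper_width: 91.3
gripper_force: 0.0
```

>>> {"api": "send_rows", "payload": {"steps": [[[-0.55, -0.83, 0, 0, 1], [-0.55, -0.83, 0, 0, 1], [-0.55, -0.83, 0, 0, 1], [-0.55, -0.83, 0, 0, 1], [-0.55, -0.83, 0, 0, 1]]]}}

```text
time_s: 0.9
ee_pos: [279.2, 387.9, 313.3]
ee_rot: [-180.0, -0.0, -177.9]
force: [0.3, 0.3, 0.4]
gripper_width: 91.6
gripper_force: 0.0
```

>>> {"api": "send_rows", "payload": {"steps": [[[-0.55, -0.83, 0, 0, 1], [-0.55, -0.83, 0, 0, 1], [-0.55, -0.83, 0, 0, 1], [-0.55, -0.83, 0, 0, 1], [-0.55, -0.83, 0, 0, 1]]]}}

```text
time_s: 1.32
ee_pos: [395.3, 226.0, 313.5]
ee_rot: [-180.0, -0.0, -177.9]
force: [0.2, 0.6, -0.6]
gripper_width: 91.1
gripper_force: 0.0
```

>>> {"api": "send_rows", "payload": {"steps": [[[-0.55, -0.83, 0, 0, 1], [-0.55, -0.83, 0, 0, 1], [-0.55, -0.83, 0, 0, 1], [-0.55, -0.83, 0, 0, 1], [0, 0, 0, 0, 1]]]}}

```text
time_s: 1.73
ee_pos: [490.9, 93.2, 312.7]
ee_rot: [-179.8, 0.0, -178.3]
force: [0.6, 0.2, 0.2]
gripper_width: 91.3
gripper_force: 0.0
```

>>> {"api": "send_rows", "payload": {"steps": [[[-0.55, -0.62, 0.5, 0, 1], [0, 0, 0.5, 0, 1], [0, 0, 0.5, 0, 1], [0, 0, 0, 0, 1], [0, 0, 0, 0, 1]]]}}

```text
time_s: 2.15
ee_pos: [509.8, 74.7, 253.0]
ee_rot: [-180.0, -0.2, -177.9]
force: [0.1, 0.2, 0.2]
gripper_width: 91.1
gripper_force: 0.0
```

```bash
python3 - <<'E'
from h import *
from workcell import env
f=grab(env,'wrist','w1');s=env.state();print(s['ee_pos'],s['ee_rot'])
save(cv2.resize(f['pixels'],(800,600),interpolation=cv2.INTER_CUBIC),'w1')
E
```

```text
[510.60631293  74.93304535 254.30522155] [ 1.79990244e+02  4.06799309e-04 -1.77860000e+02]
```

View pics/w1.png

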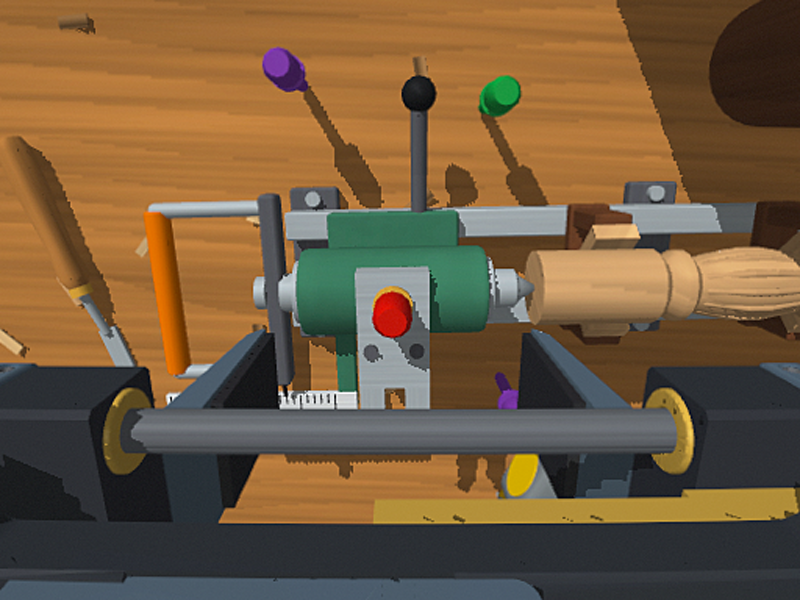

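The knob's top disc is at (392,317) and the plate corners are at (357,268) and (428,268). The notch's closed edge is at (386–405,389).

```bash
python3 - <<'E'
from h import *
f=load('w1'); k=.64
for n,U,V,z in [('knobtop',392,318,175),('knobL',373,300,160),('knobR',411,300,160),('collar top edge mid',391,286,146),('c-',357,268,142),('c+',428,268,142),('nL',386,389,142),('nR',405,389,142),('edgeL',356,405,142),('edgeR',430,405,142),('gn',155,213,113),('gf',177,372,113),('scale pointer',285,388,105)]:
    print(n,atz(f,U*k,V*k,z).round(1))
E
```

```text
knobtop [511.8  71.1 175. ]
knobL [506.3  60.1 160. ]
knobR [505.5  81.3 160. ]
collar top edge mid [501.3  69.8 146. ]
c- [492.1  49.4 142. ]
c+ [490.6  91.1 142. ]
nL [568.9  68.8 142. ]
nR [568.4  80.8 142. ]
edgeL [580.7  50.1 142. ]
edgeR [578.9  97.1 142. ]
gn [467.2 -81.3 113. ]
gf [575.7 -76.1 113. ]
scale pointer [588.5  -3.4 105. ]
```

>>> {"api": "send_rows", "payload": {"steps": [[[-0.06, -0.11, 0.6, 0.04, 1], [0, 0, 0.6, 0, 1], [0, 0, 0.6, 0, 0.7], [0, 0, 0.4, 0, 0.7], [0, 0, 0.2, 0, 0.7]]]}}

```text
time_s: 2.62
ee_pos: [512.8, 70.7, 157.4]
ee_rot: [180.0, -0.0, -178.1]
force: [1.0, 0.3, -0.1]
gripper_width: 74.2
gripper_force: 0.0
```

>>> {"api": "send_rows", "payload": {"steps": [[[0, 0, 0.2, 0, 0.6], [0, 0, 0, 0, 0.6], [0, 0, 0, 0, 0.6]]]}}

```text
time_s: 2.87
ee_pos: [513.9, 70.5, 150.9]
ee_rot: [180.0, 0.1, -178.1]
force: [0.7, 0.3, 0.1]
gripper_width: 55.6
gripper_force: 0.0
```

>>> {"api": "send_rows", "payload": {"steps": [[[0, 0, 0.03, 0, 0.2], [0, 0, 0, 0, 0], [0, 0, 0, 0, 0], [0, 0, 0, 0, 0], [0, 0, 0, 0, 0]]], "squeeze": 20}}

```text
time_s: 3.28
ee_pos: [513.3, 70.2, 149.0]
ee_rot: [180.0, 0.0, -178.1]
force: [0.7, -0.3, -0.3]
gripper_width: 24.2
gripper_force: 0.1
```

>>> {"api": "send_rows", "payload": {"steps": [[[0, 0, 0, 0, 0], [0, 0, 0, 0, 0], [0, 0, 0, 0, 0]]]}}

```text
time_s: 3.53
ee_pos: [513.3, 70.5, 149.0]
ee_rot: [180.0, 0.0, -178.1]
force: [0.4, 1.6, 2.2]
gripper_width: 21.0
gripper_force: 20.0
```

>>> {"api": "send_rows", "payload": {"steps": [[[0, 0, -0.3, 0, 0], [0, 0, -0.4, 0, 0], [0, 0, -0.5, 0, 0], [0, 0, -0.5, 0, 0], [0, 0, 0, 0, 0]]]}}

```text
time_s: 3.95
ee_pos: [515.3, 70.3, 220.1]
ee_rot: [180.0, 0.4, -178.1]
force: [-0.1, -0.3, -1.1]
gripper_width: 21.3
gripper_force: 20.0
```

>>> {"api": "send_rows", "payload": {"steps": [[[-0.4, 0.03, 0, 0, 0], [-0.5, 0, 0, 0, 0], [-0.4, 0, 0, 0, 0], [-0.25, 0, 0, 0, 0], [0, 0, 0, 0, 0]]]}}

```text
time_s: 4.37
ee_pos: [576.3, 73.3, 215.1]
ee_rot: [-180.0, -0.1, -178.2]
force: [-0.2, -0.1, -0.8]
gripper_width: 21.0
gripper_force: 20.0
```

```bash
python3 - <<'E'
from h import *
from workcell import env
a=grab(env,'scene','s2')['pixels'];b=grab(env,'top','t2')['pixels'];w=grab(env,'wrist','w2')['pixels'];s=env.state();print(s['ee_pos'],s['ee_rot'])
A=cv2.resize(a[140:215,240:290],(400,600),interpolation=cv2.INTER_CUBIC)
W=cv2.resize(w[150:300,190:290],(400,600),interpolation=cv2.INTER_CUBIC)
save(np.hstack([A,W]),'c2')
E
```

```text
[574.00827867  73.32562375 215.96761581] [-1.79993155e+02 -1.31820215e-01 -1.78145568e+02]
```

View pics/c2.png

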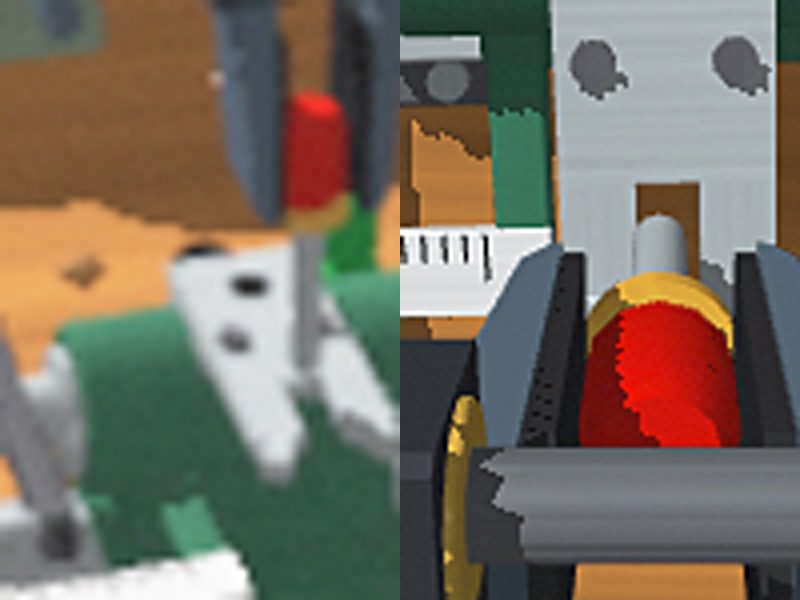

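The wrist crop shows the notch edge from (637,184) to (700,184) and the shank between x = 635 and 687, with its tip at about y = 218.

```bash
python3 - <<'E'
from h import *
f=load('w2')
g=lambda U,V,z:atz(f,190+(U-400+.5)/4-.5,150+(V+.5)/4-.5,z).round(1)
print('nL',g(637,184,142),'nR',g(700,184,142))
print('pl L',g(553,184,142),'R',g(776,184,142), g(553,20,142),g(776,20,142))
print('shank L',g(635,243,153),'R',g(687,243,153),'near',g(661,216,153))
E
```

```text
nL [568.2  67.8 142. ] nR [567.8  80.6 142. ]
pl L [568.8  50.8 142. ] R [567.3  96.  142. ] [535.3  50.4 142. ] [533.9  94.1 142. ]
shank L [577.1  67.9 153. ] R [576.8  78.1 153. ] near [571.4  72.8 153. ]
```

>>> {"api": "send_rows", "payload": {"steps": [[[0, 0.03, 0, 0, 0], [0, 0, 0.2, 0, 0], [0, 0, 0.2, 0, 0], [0, 0, 0.2, 0, 0], [0, 0, 0, 0, 0]]]}}

```text
time_s: 4.93
ee_pos: [573.5, 74.5, 190.3]
ee_rot: [-180.0, -0.3, -178.1]
force: [0.3, 0.2, -1.2]
gripper_width: 21.0
gripper_force: 20.0
```

>>> {"api": "send_rows", "payload": {"steps": [[[-0.05, 0, 0.3, 0, 0], [0, 0, 0.3, 0, 0], [0, 0, 0.25, 0, 0], [0, 0, 0.1, 0, 0], [0, 0, 0, 0, 0]]]}}

```text
time_s: 5.35
ee_pos: [576.3, 74.6, 153.4]
ee_rot: [-180.0, -0.2, -178.1]
force: [0.1, -0.1, -1.0]
gripper_width: 21.2
gripper_force: 20.0
```

>>> {"api": "send_rows", "payload": {"steps": [[[0, 0, 0.04, 0, 0], [0, 0, 0.03, 0, 0], [0, 0, 0.03, 0, 0], [0, 0, 0, 0, 0]]]}}

```text
time_s: 5.68
ee_pos: [577.2, 74.7, 151.0]
ee_rot: [180.0, 0.0, -178.1]
force: [-0.2, -0.1, -0.7]
gripper_width: 21.2
gripper_force: 20.0
```

>>> {"api": "send_rows", "payload": {"steps": [[[0, 0, 0.03, 0, 0], [0, 0, 0.03, 0, 0], [0, 0, 0, 0, 0], [0, 0, 0, 0, 0]]]}}

```text
time_s: 6.02
ee_pos: [577.4, 74.8, 149.0]
ee_rot: [180.0, 0.1, -178.1]
force: [-1.0, -0.1, 3.7]
gripper_width: 21.2
gripper_force: 20.0
```

>>> {"api": "send_rows", "payload": {"steps": [[[0, 0, 0, 0, 0.35], [0, 0, 0, 0, 0.4], [0, 0, 0, 0, 0.5], [0, 0, 0, 0, 0.6], [0, 0, 0, 0, 0.6]]]}}

```text
time_s: 6.43
ee_pos: [577.0, 74.7, 148.2]
ee_rot: [180.0, -0.0, -178.1]
force: [0.8, 0.1, 0.1]
gripper_width: 51.5
gripper_force: 0.0
```

>>> {"api": "send_rows", "payload": {"steps": [[[0, 0, -0.3, 0, 0.6], [0, 0, -0.6, 0, 0.6], [0, 0, -0.6, 0, 0.6], [0, 0, -0.5, 0, 0.6], [0, 0, 0, 0, 0.6]]]}}

```text
time_s: 6.85
ee_pos: [579.4, 75.0, 232.8]
ee_rot: [180.0, 0.5, -178.1]
force: [-0.1, 0.0, 1.6]
gripper_width: 54.8
gripper_force: 0.0
```

```bash
python3 - <<'E'
from h import *
from workcell import env
a=grab(env,'scene','s3')['pixels'];w=grab(env,'wrist','w3')['pixels'];s=env.state();print(s['ee_pos'],s['ee_rot'])
A=cv2.resize(a[150:225,205:285],(640,600),interpolation=cv2.INTER_CUBIC)[:, :400+240]
W=cv2.resize(w,(512,384))
c=np.zeros((600,800,3),np.uint8);c[:300,:320]=cv2.resize(A,(320,300));c[:,400:]=0
A4=cv2.resize(a[150:225,205:305],(800//2,300),interpolation=cv2.INTER_CUBIC)
W4=cv2.resize(w[0:300],(800-400,300))
c=np.vstack([np.hstack([A4,W4]),cv2.resize(w[100:250,100:500],(800,300))])
save(c,'c3')
E
```

```text
[577.26929783  74.7275333  228.63638911] [ 1.79989322e+02  7.05910593e-02 -1.78143238e+02]
```

View pics/c3.png

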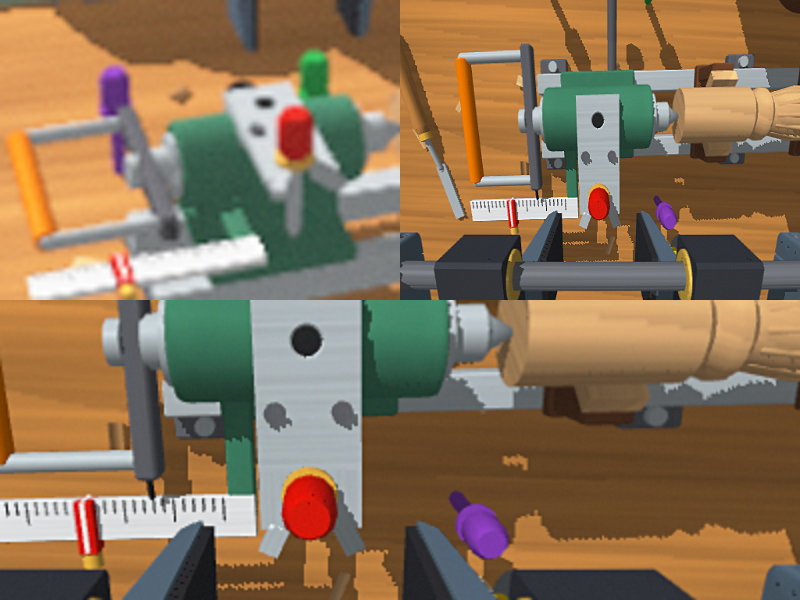

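The pin hangs upright in the notch and the bore is empty. The pointer tip is at (153,497) in the lower panel, the clip's white line at (83,500), and the grip runs from (461,60) to (475,182) in the upper-right panel.

```bash
python3 - <<'E'
from h import *
f=load('w3');w1=load('w1')
g=lambda U,V,z:atz(f,100+(U+.5)/2-.5,100+(V+.5)/2-.5,z).round(1)
for z in(103,107):print(z,'ptr',g(153,497,z),'clip',g(84,498,z),'clip far',g(88,552,z))
# grip axis via orange mask, plane z=105 (bar axis) from each image
for n in('w1','w3','top0','s3','t2'):
    F=load(n);h=cv2.cvtColor(F['pixels'],cv2.COLOR_RGB2HSV);m=cv2.inRange(h,(8,210,140),(19,255,255))
    c,l,st,ce=cv2.connectedComponentsWithStats(m);i=1+np.argmax(st[1:,4]);vs,us=np.nonzero(l==i)
    print(n,st[i],ce[i].round(1),atz(F,*ce[i],105).round(1))
E
```

```text
103 ptr [775.8 -10.3 103. ] clip [778.3 -50.7 103. ] clip far [818.3 -51.3 103. ]
107 ptr [772.2  -9.2 107. ] clip [774.6 -49.  107. ] clip far [814.  -49.6 107. ]
w1 [  92  135   26  105 1214] [104.5 185.8] [519.8 -84.3 105. ]
w3 [  71   58   32  125 1740] [ 86.3 118.6] [518.5 -84.1 105. ]Traceback (most recent call last):
  File "<stdin>", line 8, in <module>
    return _wrapfunc(a, 'argmax', axis=axis, out=out, **kwds)
    return bound(*args, **kwds)
ValueError: attempt to get argmax of an empty sequence
```

```bash
python3 - <<'E'
from h import *
f=load('w3')
g=lambda U,V,z:atz(f,100+(U+.5)/2-.5,100+(V-300+.5)/2-.5,z).round(1)
for z in(103,107):print(z,'ptr',g(153,497,z),'clip',g(84,498,z),'clip far',g(92,552,z))
E
```

```text
103 ptr [593.7  -3.2 103. ] clip [595.4 -37.8 103. ] clip far [624.1 -35.6 103. ]
107 ptr [592.5  -2.2 107. ] clip [594.1 -36.3 107. ] clip far [622.5 -34.1 107. ]
```

>>> {"api": "send_rows", "payload": {"steps": [[[0.31, -0.78, 0, 0, 0.6], [0.31, -0.78, 0, 0, 0.6], [0.31, -0.78, 0, 0, 0.6], [0.31, -0.78, 0, 0, 0.6], [0.29, -0.78, 0, 0, 0.6]]]}}

```text
time_s: 7.37
ee_pos: [519.2, -84.2, 226.4]
ee_rot: [180.0, -0.2, -178.1]
force: [0.9, -0.4, -0.8]
gripper_width: 54.7
gripper_force: 0.0
```

>>> {"api": "send_rows", "payload": {"steps": [[[0, 0, 0.5, -0.07, 0.55], [0, 0, 0.5, 0, 0.55], [0, 0, 0, 0, 0.55], [0, 0, 0, 0, 0.55]]]}}

```text
time_s: 7.7
ee_pos: [519.6, -83.1, 186.5]
ee_rot: [179.9, -0.3, -177.7]
force: [-0.4, 0.6, -0.1]
gripper_width: 50.3
gripper_force: 0.0
```

```bash
python3 - <<'E'
from h import *
from workcell import env
w=grab(env,'wrist','w4')['pixels'];s=env.state();print(s['ee_pos'],s['ee_rot'])
save(cv2.resize(w,(800,600)),'w4')
E
```

```text
[520.72433279 -82.99613717 187.75853732] [ 1.79971786e+02 -9.65373910e-02 -1.77646753e+02]
```

View pics/w4.png

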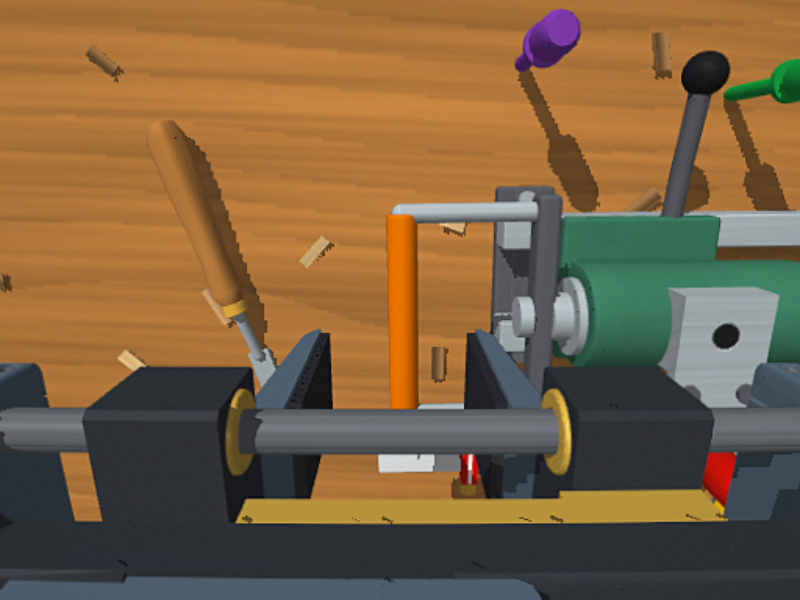

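The bar runs vertically at x≈401, midway between the fingers (about 330 and 467), so I go straight down.

>>> {"api": "send_rows", "payload": {"steps": [[[0, 0, 0.6, 0, 0.55], [0, 0, 0.7, 0, 0.55], [0, 0, 0.7, 0, 0.55], [0, 0, 0.4, 0, 0.55], [0, 0, 0.15, 0, 0.55]]]}}

```text
time_s: 8.17
ee_pos: [520.1, -82.5, 84.6]
ee_rot: [180.0, -0.2, -177.6]
force: [-0.8, -0.0, 0.0]
gripper_width: 49.9
gripper_force: 0.0
```

>>> {"api": "send_rows", "payload": {"steps": [[[0, 0, 0, 0, 0.3], [0, 0, 0, 0, 0], [0, 0, 0, 0, 0], [0, 0, 0, 0, 0], [0, 0, 0, 0, 0]]], "squeeze": 40}}

```text
time_s: 8.58
ee_pos: [521.8, -82.5, 87.6]
ee_rot: [179.9, 0.2, -177.7]
force: [1.2, 9.9, 2.9]
gripper_width: 19.9
gripper_force: 4.8
```

>>> {"api": "send_rows", "payload": {"steps": [[[0, 0, 0, 0, 0], [0, 0, 0, 0, 0], [0, 0, 0, 0, 0]]]}}

```text
time_s: 8.83
ee_pos: [521.8, -80.9, 87.6]
ee_rot: [179.8, 0.1, -177.7]
force: [0.2, 8.9, 2.6]
gripper_width: 14.9
gripper_force: 40.0
```

>>> {"api": "send_rows", "payload": {"steps": [[[0, -0.15, 0, 0, 0], [0, -0.25, 0, 0, 0], [0, -0.25, 0, 0, 0], [0, -0.2, 0, 0, 0], [0, 0, 0, 0, 0]]]}}

```text
time_s: 9.25
ee_pos: [523.7, -114.8, 87.6]
ee_rot: [179.7, 0.2, -177.8]
force: [1.9, 13.0, 4.0]
gripper_width: 15.6
gripper_force: 40.0
```

>>> {"api": "send_rows", "payload": {"steps": [[[0, 0, 0, 0, 0], [0, 0, 0, 0, 0], [0, 0, 0, 0, 0]]]}}

```text
time_s: 9.5
ee_pos: [523.6, -113.6, 87.6]
ee_rot: [179.7, 0.2, -177.7]
force: [2.3, 13.4, 3.0]
gripper_width: 15.1
gripper_force: 40.0
```

```bash
python3 - <<'E'
from h import *
from workcell import env
a=grab(env,'scene','s5')['pixels'];b=grab(env,'top','t5')['pixels'];grab(env,'wrist','w5')
A=cv2.resize(a[185:235,200:280],(800,500),interpolation=cv2.INTER_CUBIC)[150:450]
B=cv2.resize(b[160:190,245:325],(800,300),interpolation=cv2.INTER_CUBIC)
save(np.vstack([A,B]),'c5');s=env.state();print(s['ee_pos'])
E
```

```text
[ 523.65319285 -113.58049695   87.59498473]
```

View pics/c5.png

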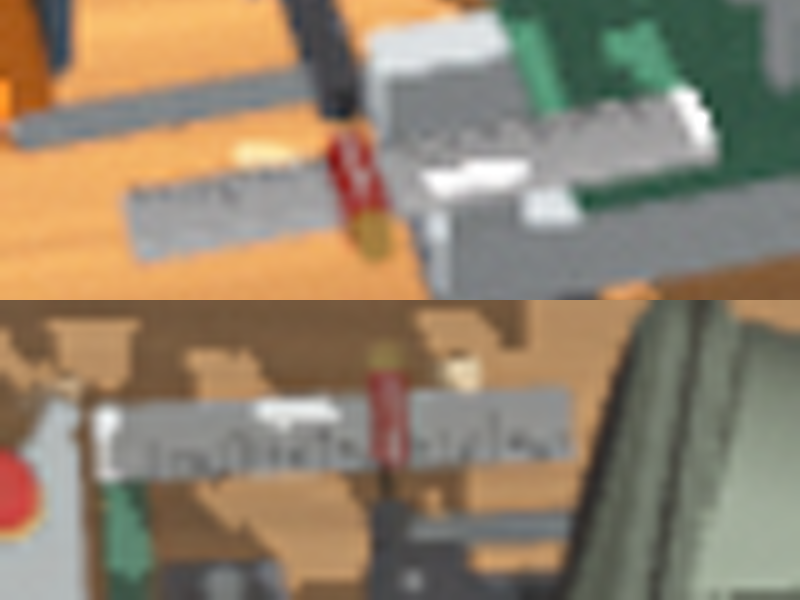

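The top panel shows the pointer tip at about (386,482) and the clip's centreline at about (391,460). That is roughly 0.5 native px (1.5–2 mm) short, which agrees with 32.7 mm travelled of the 34.5 mm measured.

>>> {"api": "send_rows", "payload": {"steps": [[[0, -0.045, 0, 0, 0], [0, 0, 0, 0, 0], [0, 0, 0, 0, 0], [0, 0, 0, 0, 0], [0, 0, 0, 0, 0]]]}}

```text
time_s: 10.07
ee_pos: [523.7, -115.2, 87.6]
ee_rot: [179.6, 0.2, -177.7]
force: [2.3, 14.3, 2.9]
gripper_width: 15.4
gripper_force: 40.0
```

```bash
python3 - <<'E'
from h import *
from workcell import env
a=grab(env,'scene','s6')['pixels'];b=grab(env,'top','t6')['pixels'];w=grab(env,'wrist','w6')['pixels']
A=cv2.resize(a[195:220,225:265],(480,300),interpolation=cv2.INTER_CUBIC)
B=cv2.resize(b[163:188,265:305],(480,300),interpolation=cv2.INTER_CUBIC)
W=cv2.resize(w,(320,240)); c=np.zeros((600,800,3),np.uint8);c[:300,:480]=A;c[300:,:480]=B;c[:240,480:]=W;c[300:588,480:]=cv2.resize(a[150:240,190:290],(320,288))
save(c,'c6');s=env.state();print(s['ee_pos'],s['force'],s['time_s'])
E
```

```text
[ 523.73431574 -115.23062928   87.58943561] [ 1.79933512 12.84781569  3.93093858] 10.2167
```

View pics/c6.png

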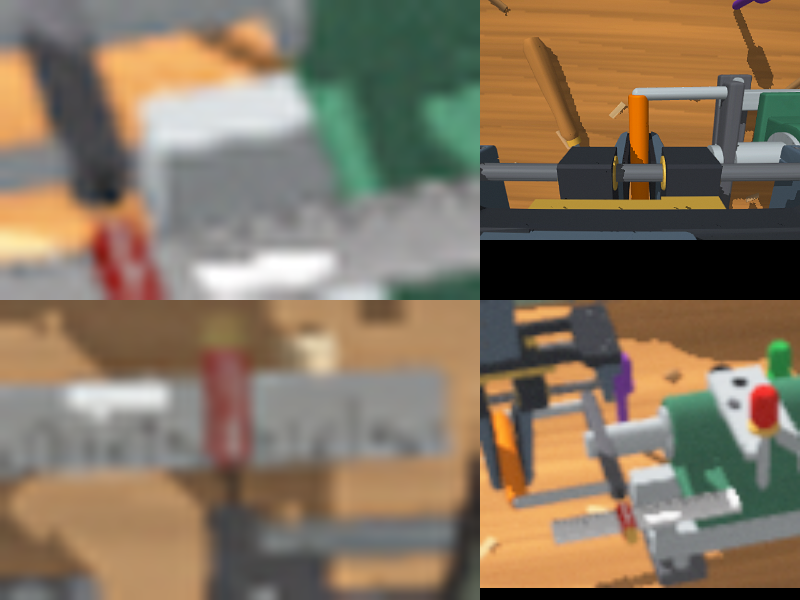

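The pointer at (233,485) lines up with the clip's centreline at about (230,455), to within about 1 mm. The pin is still hanging in the notch and the spring's pull is about 13 N, so I hand in.

```bash
python3 -c "
from workcell import env
print(env.job_done())"
```

```text
the job is handed in; nothing more can be done
None
```

I parked the lock pin in the side notch and handed in at about 10 s, holding the handle against roughly 13 N with the pointer within about 1 mm of the white line by the camera; no verdict came back.

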